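# Sweep polished specimens into a carrier slot

### The arm

A 6-joint arm with a two-finger parallel gripper is mounted at the origin on a cart in front of the work surface, level with it; the furniture and walls round the work are solid. World frame = base frame: x ahead of the robot, y to its left, z up, the work surface at z = 0. Lengths are in mm, angles in rad, forces in N, time in s.
With the tool pointing down it reaches from about 300 to 850 mm from the base axis. Payload 4.2 kg.
Tool frame: the origin (TCP) lies midway between the tips of the shut fingers; the grasp point (between the pads) lies 19 mm behind it; z points along the fingers, y is the line along which they close (so a half turn about z gives the same grasp; the last joint's range is limited). The gripper opens to 91 mm and grips with 3 to 60 N. Pads are 32 mm wide; open, the fingers measure 118 mm over their backs; the gripper's body (76 mm by 178 mm) begins 60 mm behind the grasp point.
Start: joints at [-1.191, 0.32, 1.565, -0, 1.257, -0.02], TCP at [223.814, -529.67, 213.976] pointing down, gripper open.
Joint ranges: [-3.11, 3.11], [-0.84, 2.01], [0.21, 2.61], [-1.34, 4.49], [0.05, 2.63], [-2.56, 2.56]. Speed limits (rad/s): [2.57, 2.57, 3.14, 3.14, 3.14, 3.14].

### API

Orientations are given as a unit quaternion [w, x, y, z].
In Python, from plant import arm gives the robot as it stands. Calls block until the motion is done:
- arm.reach(position, orientation): joint-space move of the TCP to a pose.
- arm.servo_line(position, ori=None, vel=150): straight line of the TCP; ori=None keeps the orientation; vel is the mean speed in mm/s.
- arm.movej(angles): joint-space move.
- arm.move_gripper(opening, effort=None): finger opening in mm; effort is the grip in N (None keeps the last); returns when the fingers have stopped.
- arm.pause(seconds).
- arm.solve_ik(position, orientation): joint angles nearest the present ones, or None.
- arm.sense(): the state.
- arm.get_image(name): name is "scene" or "top"; returns a dict with "color" (400x640x3 uint8, blue, green, red), "camera_matrix" (3x3 intrinsics, pixels), "k1" (the pictures are not rectified: a ray, as slopes to the right and down, at radius r is drawn at 1 + k1 r^2 times it, then the intrinsics apply), "extrinsics" (4x4, takes a point from camera to world coordinates). Camera axes: x right, y down, z forward; pixel columns grow to the right and rows downward; lengths in mm; the calibration is good to about 2 mm. A picture is of the moment at which its call begins. There is no depth.
A pose or a line that the arm cannot do raises arm.PlanningError and nothing moves.
- arm.job_done(): hands the job in; it is judged then, once.
The state is a dict: "t": time; "qpos": joint angles; "qd": joint speeds; "joint_efforts": joint torques, N m; "tool_pos": TCP position; "tool_rot": TCP orientation; "force": force on the tool from outside, world axes, zero at the start; "wrist_torque": the same for the moment, N m; "width": finger opening in mm; "gripper_force": force on a finger pad.
Only numpy, scipy, OpenCV 4.12 (cv2) and the standard library are available. Lean on these libraries where they do the work, as an engineer would, in place of code of your own. Each camera call takes 0.05 s, during which the arm holds its last target. There are 200 camera calls.

### The job

Push the three copper-faced specimens one at a time through the narrow mouth of the tray's slot until all three stand in single file wholly inside it, then push the swing bar fully shut across the mouth to lock them in. Slide them along with the fingers only: do not lift or tip any specimen. Leave the steel-faced specimen where it stands and do not disturb the things around the tray.

Things in the scene. Friction and masses are not known exactly. Their poses are not given: they have to be found in the camera images.
- tray: blue-grey specimen tray with low aluminium fences, fixed. Origin: at bench level, in the middle of the slot's mouth; x points along the slot into it, y to the left of that, z up. Floor 6 mm above the bench everywhere, fence tops 13 mm above the bench. Fenced open pan: x -194 to -4 mm, y -107 to 107 mm. Two straight 45-degree guides lead to the mouth, from (-32, +-50) to (-4, +-18) mm
- slot_end (a point): floor of the slot at its closed end, in the middle of its width. The slot is straight, open above, 33 mm wide (tray y -16.5 to 16.5) and runs from the mouth (tray x = 0) to the end stop here (tray x = 100 mm); its walls are 10 mm thick, their tops 13 mm above the bench
- gate (a joint): swing bar at the mouth, rad: 0 = shut, along the tray's y across the mouth; grows as it opens over the pan, anticlockwise from above (1.57: along the tray's -x; limit 3.0). Starts open, stays where left, slight friction (0.3 N at the knob). Bar 8 mm wide, 68 mm from pivot to end, 14.5 to 22.5 mm above the bench: it passes over the fences. Shut, its inner face is at tray x = 4 mm: 96 mm of slot remain
- gate_pivot (a point): centre of the bar's pivot, on the front fence beside the mouth at (0, -32) mm of the tray, at the bar's mid height, 18.5 mm above the bench; the pivot's head is 13 mm across and reaches 25.5 mm above the bench. A stop post, 6 mm across, stands on the fence on the other side of the mouth at (8.5, 34) mm, its top 22.5 mm above the bench
- gate_knob (a point): centre of the red upright knob on the bar's free end, 10.4 mm in diameter, 63 mm from the pivot; the point is 27.5 mm above the bench, the knob's top 33.5 mm
- copper_1: resin mount, an upright black cylinder 30 mm in diameter and 20 mm tall, about 30 g, with a 19 mm copper (reddish) disc in its polished top face; loose, standing on the tray's floor. Origin: centre of its underside
- copper_2: resin mount, an upright black cylinder 30 mm in diameter and 20 mm tall, about 30 g, with a 19 mm copper (reddish) disc in its polished top face; loose, standing on the tray's floor. Origin: centre of its underside
- copper_3: resin mount, an upright black cylinder 30 mm in diameter and 20 mm tall, about 30 g, with a 19 mm copper (reddish) disc in its polished top face; loose, standing on the tray's floor. Origin: centre of its underside
- steel_1: resin mount, an upright black cylinder 30 mm in diameter and 20 mm tall, about 30 g, with a 19 mm steel (grey) disc in its polished top face; loose, standing on the tray's floor. Origin: centre of its underside. To be left alone
- stand_rod (a point): top of the thin steel rod of a retort stand that always stands on the bench to the right of the tray; its base and clamps reach about 130 mm to either side of the rod, 150 mm above the bench. Furniture: keep the arm clear of it
- tweezers: steel tweezers, 125 mm long, 10 mm high, lying on the bench beside the pan; origin: centre of the underside. Bystander
- petri: clear covered dish, 62 mm across, 14 mm high, on the bench beside the slot; origin: centre of the underside. Bystander
- beaker_pe: small white plastic beaker, 51 mm across, 47 mm high, beyond the slot's end; origin: centre of the underside. Bystander
- weight_1: brass weight, 25 mm across, 26 mm high, on the bench beside the slot; origin: centre of the underside. Bystander
- stopper_2: orange rubber stopper, 30 mm across, 22 mm high, on the bench beside the slot's far end; origin: centre of the underside. Bystander
- syringe: plastic syringe, 102 mm long, 15 mm high, lying on the bench behind the pan; origin: centre of the underside. Bystander

How it is judged (in metres and radians):
On the way, in this order (a step that is already met when the one before it is completed fails the run):
1. one copper-faced specimen is wholly inside the slot (((x of copper_1 in the frame of tray between 0.017 and 0.1 m and y of copper_1 in the frame of tray between -0.006 and 0.006 m and z of copper_1 in the frame of tray below 0.009 m) or (x of copper_2 in the frame of tray between 0.017 and 0.1 m and y of copper_2 in the frame of tray between -0.006 and 0.006 m and z of copper_2 in the frame of tray below 0.009 m) or (x of copper_3 in the frame of tray between 0.017 and 0.1 m and y of copper_3 in the frame of tray between -0.006 and 0.006 m and z of copper_3 in the frame of tray below 0.009 m))), for 0.1 s.
2. two of them are inside ((((x of copper_1 in the frame of tray between 0.017 and 0.1 m and y of copper_1 in the frame of tray between -0.006 and 0.006 m and z of copper_1 in the frame of tray below 0.009 m) and (x of copper_2 in the frame of tray between 0.017 and 0.1 m and y of copper_2 in the frame of tray between -0.006 and 0.006 m and z of copper_2 in the frame of tray below 0.009 m)) or ((x of copper_1 in the frame of tray between 0.017 and 0.1 m and y of copper_1 in the frame of tray between -0.006 and 0.006 m and z of copper_1 in the frame of tray below 0.009 m) and (x of copper_3 in the frame of tray between 0.017 and 0.1 m and y of copper_3 in the frame of tray between -0.006 and 0.006 m and z of copper_3 in the frame of tray below 0.009 m)) or ((x of copper_2 in the frame of tray between 0.017 and 0.1 m and y of copper_2 in the frame of tray between -0.006 and 0.006 m and z of copper_2 in the frame of tray below 0.009 m) and (x of copper_3 in the frame of tray between 0.017 and 0.1 m and y of copper_3 in the frame of tray between -0.006 and 0.006 m and z of copper_3 in the frame of tray below 0.009 m)))), for 0.1 s.
3. all three are inside (x of copper_1 in the frame of tray between 0.017 and 0.1 m and y of copper_1 in the frame of tray between -0.006 and 0.006 m and z of each of copper_1, copper_2, copper_3 in the frame of tray below 0.009 m and x of copper_2 in the frame of tray between 0.017 and 0.1 m and y of copper_2 in the frame of tray between -0.006 and 0.006 m and x of copper_3 in the frame of tray between 0.017 and 0.1 m and y of copper_3 in the frame of tray between -0.006 and 0.006 m), for 0.1 s.
At the end, for the whole second after the job is handed in: all three copper-faced specimens stand at rest and upright on the floor of the slot, wholly inside it (centres at least 17 mm past the mouth's middle line), the swing bar is shut to within 0.06 rad, and the steel-faced specimen is still in the pan (all of step 3 and value of joint gate below 0.06 rad and x of steel_1 in the frame of tray below -0.03 m and linear speed of each of copper_1, copper_2, copper_3 below 0.02 m/s and angle between each of copper_1, copper_2, copper_3's own z axis and vertical below 0.1 rad); the robot touches nothing.
It fails at once if a specimen is lifted more than 6 mm off the tray's floor (z of any of copper_1, copper_2, copper_3, steel_1 in the frame of tray above 0.012 m).
It fails at once if a specimen is tipped by more than 0.35 rad (angle between any of copper_1, copper_2, copper_3, steel_1's own z axis and vertical above 0.35 rad).
It fails at once if the steel-faced specimen is moved more than 20 mm (distance of steel_1 from where it was at the start of the episode above 0.02 m).
It fails at once if a thing beside the tray is moved more than 20 mm (distance of any of tweezers, petri, beaker_pe, weight_1, stopper_2, syringe from where it was at the start of the episode above 0.02 m).
It also fails if it takes over 72 s, if anything falls off the work surface, if the arm or the gripper's body presses on something with over 40 N, if the wrist force passes 120 N, or if a joint passes its speed limit or range.

## Working session

There is one attempt and no reset: what is moved stays moved. The work goes in short steps, each a Python script; the robot and the scene stay as the last script left them, time stands still between calls to the robot, and variables do not carry over. Pictures are saved under pics/ and viewed, at most 10 in all, crops included, and the job is handed in when it is done.

```bash
ls; mkdir -p pics; python3 - <<'E'
from plant import arm
import cv2,pickle
d={}
for n in("scene","top"):
    g=arm.get_image(n); d[n]=g; cv2.imwrite(f"pics/{n}0.png",g["color"]); print(n,g["camera_matrix"],g["k1"],g["extrinsics"])
pickle.dump(d,open("im0.pkl","wb"))
print(arm.sense())
E
```

```text
pics
scene [[519.9822972    0.         326.31245892]
 [  0.         519.9822972  202.57597379]
 [  0.           0.           1.        ]] -0.10786780442511137 [[ 8.51051936e-01 -3.58688588e-01  3.83475029e-01 -1.15472751e+02]
 [-5.25050603e-01 -5.89253048e-01  6.14086891e-01 -9.64940103e+02]
 [ 5.69786979e-03 -7.23963633e-01 -6.89814607e-01  1.32283678e+03]
 [ 0.00000000e+00  0.00000000e+00  0.00000000e+00  1.00000000e+00]]
top [[501.54796998   0.         322.8712208 ]
 [  0.         501.54796998 199.27065863]
 [  0.           0.           1.        ]] 0.049041551640447434 [[ 2.44691028e-02 -9.87793447e-01  1.53835527e-01  3.30845715e+02]
 [-9.99602324e-01 -2.20177795e-02  1.76185162e-02  2.97283759e+01]
 [-1.40163381e-02 -1.54205460e-01 -9.87939380e-01  1.48663573e+03]
 [ 0.00000000e+00  0.00000000e+00  0.00000000e+00  1.00000000e+00]]
{'t': 0.1, 'qpos': array([-1.19099795e+00,  3.20234444e-01,  1.56552295e+00,  7.84061989e-06,
        1.25741714e+00, -2.00121598e-02]), 'qd': array([ 0.00031055, -0.0001034 , -0.0026481 ,  0.00048578,  0.00095649,
        0.00095121]), 'joint_efforts': array([-3.99924338e-04, -4.13334024e+01, -2.32508683e+01,  7.28320400e-02,
        4.21838521e-02, -5.08653318e-05]), 'tool_pos': array([ 223.64752135, -529.24245335,  213.21387441]), 'tool_rot': array([-7.78843138e-04,  9.80085327e-01,  1.98575239e-01, -1.37850138e-04]), 'force': array([-0.53311349, -0.20179489, -0.09694227]), 'wrist_torque': array([ 0.03288247, -0.00258956,  0.0204701 ]), 'gripper_force': 0.0, 'width': 91.15900927052591}
```

View pics/top0.png

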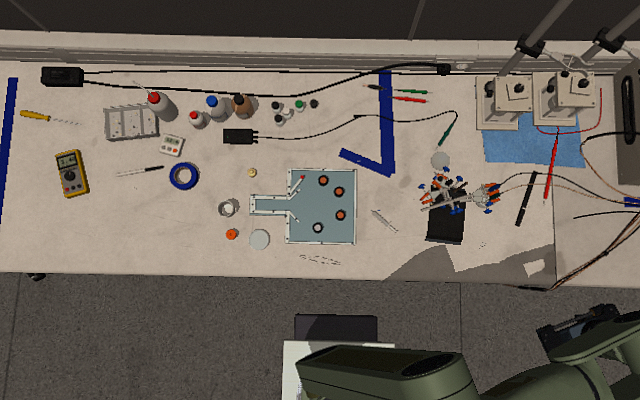

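View pics/scene0.png

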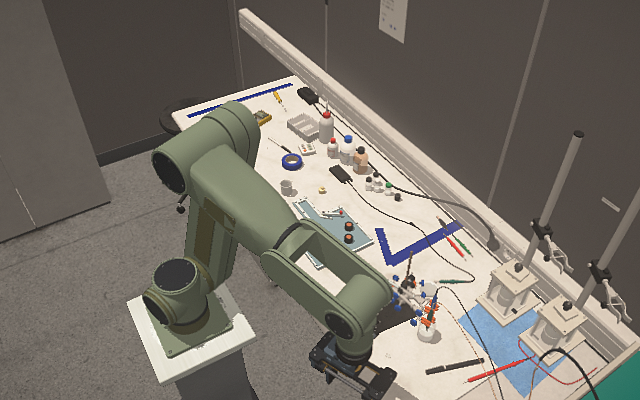

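The top view shows the tray with its pan at about (285–355, 168–242) and the slot running left to x≈250. The coppers are near (323,180), (340,191) and (340,215), the steel near (318,228), and the red knob at (303,178). In the scene view the arm hides part of the tray.

```bash
cat > vis.py <<'E'
import numpy as np,cv2
def ray(g,uv):
    K=g["camera_matrix"]; d=np.array([(uv[0]-K[0,2])/K[0,0],(uv[1]-K[1,2])/K[1,1]]); s=d.copy()
    for _ in range(20): s=d/(1+g["k1"]*(s@s))
    E=g["extrinsics"]; return E[:3,3],E[:3,:3]@np.array([*s,1])
def onplane(g,uv,z):
    o,r=ray(g,uv); return o+r*(z-o[2])/r[2]
def pix(g,P):
    E=g["extrinsics"]; c=E[:3,:3].T@(np.asarray(P,float)-E[:3,3]); s=c[:2]/c[2]; s=s*(1+g["k1"]*(s@s)); K=g["camera_matrix"]
    return np.array([K[0,0]*s[0]+K[0,2],K[1,1]*s[1]+K[1,2]])
def blobs(m,lo,hi):
    n,l,st,c=cv2.connectedComponentsWithStats(m.astype(np.uint8)); return [(c[i],st[i,4]) for i in range(1,n) if lo<=st[i,4]<=hi]
E
python3 - <<'E'
import pickle,cv2,numpy as np
from vis import *
g=pickle.load(open("im0.pkl","rb"))["top"]; im=g["color"]
x0,y0=215,155; c=im[y0:265,x0:375]
cv2.imwrite("pics/crop0.png",cv2.resize(c,None,fx=5,fy=5,interpolation=cv2.INTER_NEAREST))
h=cv2.cvtColor(im,cv2.COLOR_BGR2HSV)
for p in[(330,235),(270,205),(323,180),(303,178),(318,228),(287,220),(300,190)]: print(p,im[p[1],p[0]],h[p[1],p[0]])
H,S,V=[h[...,i].astype(int) for i in range(3)]
blue=(H>85)&(H<115)&(S>40)&(S<140)&(V>90); bl=np.zeros_like(blue);bl[160:250,240:365]=blue[160:250,240:365]
for b in blobs(bl,5,9999): print("blue",b)
red=((H<14)|(H>170))&(S>110)&(V>90); r=np.zeros_like(red);r[160:250,240:365]=red[160:250,240:365]
for b,a in blobs(r,3,999): print("red",b,a,onplane(g,b,26),h[int(b[1]+.5),int(b[0]+.5)])
E
```

```text
(330, 235) [132 132 119] [ 90  25 132]
(270, 205) [126 128 113] [ 86  30 128]
(323, 180) [ 36  72 159] [  9 197 159]
(303, 178) [45 49 72] [ 4 96 72]
(318, 228) [153 158 167] [ 11  21 167]
(287, 220) [177 193 197] [ 24  26 197]
(300, 190) [128 135 124] [ 71  21 135]
blue (array([304.16666667, 178.        ]), np.int32(6))
blue (array([264., 214.]), np.int32(5))
red [301.5 176.5] 12 [625.30105822 120.91683124  26.        ] [  0 255 183]
red [322.8125  179.71875] 32 [616.95095903  57.38702251  26.        ] [  9 197 159]
red [338.5        191.21428571] 28 [583.39254928  10.20978538  26.        ] [ 10 197 163]
red [340.09090909 214.6969697 ] 33 [513.64780014   4.1758909   26.        ] [  9 198 166]
```

View pics/crop0.png

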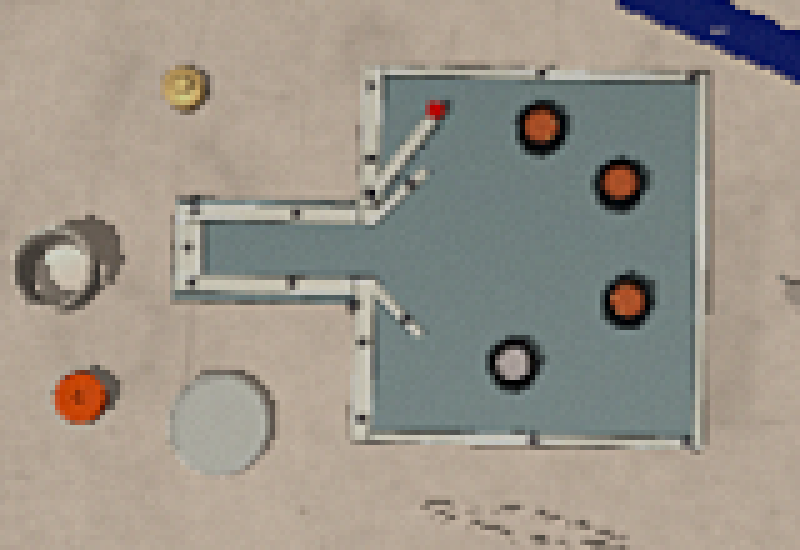

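```bash
cat > tray.py <<'E'
import pickle,cv2,numpy as np
from vis import *
from scipy.optimize import least_squares
g=pickle.load(open("im0.pkl","rb"))["top"]; im=g["color"].astype(float)
f=im[...,0]-im[...,2]   # >0 on the blue floor
fl=(f>1)
def edge(axis,fixed,a,b,z):
    """first floor pixel boundary going from a to b along axis ('u' or 'v'), subpixel"""
    st=1 if b>a else -1; pts=[]
    for k in fixed:
        for t in range(a,b,st):
            v0=f[k,t] if axis=='u' else f[t,k]; v1=f[k,t+st] if axis=='u' else f[t+st,k]
            if v1>1>=v0:
                s=t+st*(1-v0)/(v1-v0); pts.append(onplane(g,(s,k) if axis=='u' else (k,s),z)[:2]); break
    return np.array(pts)
# name: pts, tray axis, value
E=[(edge('v',range(258,284),195,205,6),1,-16.5),(edge('v',range(258,284),212,205,13),1,16.5),
   (edge('u',range(201,209),251,262,6),0,100),(edge('u',range(175,236),356,349,6),0,-194),
   (edge('v',range(297,350),168,176,6),1,-107),(edge('v',range(297,350),244,236,13),1,107),
   (edge('u',range(222,238),287,296,6),0,-4)]
def res(p,full=False):
    c,s=np.cos(p[2]),np.sin(p[2]); R=np.array([[c,-s],[s,c]]); out=[((e-p[:2])@R)[:,a]-v for e,a,v in E]
    return out if full else np.concatenate(out)
p=least_squares(res,[550,110,1.57],loss='soft_l1').x
print("tray",p,[(round(float(np.median(r)),2),len(r),round(float(r.std()),2)) for r in res(p,True)])
c,s=np.cos(p[2]),np.sin(p[2]); R=np.array([[c,-s],[s,c]])
np.save("tray.npy",p)
toT=lambda w:(np.asarray(w)[:2]-p[:2])@R
for n,uv,z in[("knob",(301.5,176.5),33),("c1",(322.81,179.72),26),("c2",(338.5,191.2),26),("c3",(340.1,214.7),26),("st",(317.7,227.3),26),("beak",(227.5,208),30),("weight",(252,172.5),26),("stop",(231,234),22),("petri",(259,239.5),14)]:
    w=onplane(g,uv,z); print(n,w.round(1),toT(w).round(1))
k=toT(onplane(g,(301.5,176.5),33))-[0,-32]; print("knob r",np.hypot(*k),"ang",np.arctan2(k[1],k[0])-np.pi/2)
w=onplane(g,(441,197),150); print("stand",w,toT(w))
E
python3 tray.py
```

```text
tray [542.19514383 158.12234265   1.57369006] [(0.12, 26, 0.46), (-0.44, 26, 0.3), (-0.84, 8, 0.24), (0.18, 61, 0.33), (0.17, 53, 0.4), (-0.13, 53, 0.5), (-0.49, 16, 0.38)]
knob [623.9 120.5  33. ] [-37.9 -81.6]
c1 [616.9  57.4  26. ] [-100.9  -74.5]
c2 [583.4  10.2  26. ] [-148.   -40.8]
c3 [513.6   4.1  26. ] [-153.9   29. ]
st [475.1  68.9  26. ] [-89.1  67.4]
beak [525.5 334.9  30. ] [176.8  16.2]
weight [634.2 268.6  26. ] [110.2 -92.3]
stop [450.1 322.1  22. ] [164.3  91.6]
petri [436.4 240.6  14. ] [ 82.8 105.5]
knob r 62.39809163850561 ang -3.7939358824917373
stand [ 552.20666765 -263.202595    150.        ] [-421.35214426   -8.7922822 ]
```

The tray fit residuals are under 1 mm and the knob radius reads 62.4 mm against 63 given, so the measurements hold. The gate is at about 2.49 rad. My plan is to nest each specimen against the two finger edges and push with the tips just above the fences, in the order c2, c3, c1.

```bash
cat > mv.py <<'E'
import numpy as np,cv2
from plant import arm
from vis import *
p=np.load("tray.npy"); c,s=np.cos(p[2]),np.sin(p[2]); R=np.array([[c,-s],[s,c]])
Q=[0,np.cos(p[2]/2),np.sin(p[2]/2),0]
W=lambda x,y,z:[*(p[:2]+R@np.array([x,y],float)),z]
T=lambda w:(np.asarray(w)[:2]-p[:2])@R
def go(x,y,z,vel=150): arm.servo_line(W(x,y,z),ori=Q,vel=vel)
def st(n=""):
    s=arm.sense(); print(n,"t",round(s["t"],1),"tool",T(s["tool_pos"]).round(1),round(s["tool_pos"][2],1),"w",round(s["width"],1),"F",s["force"].round(1),flush=True)
def look(name=None):
    g=arm.get_image("top"); im=g["color"]
    if name: cv2.imwrite(f"pics/{name}.png",cv2.resize(im[155:265,215:375],None,fx=5,fy=5,interpolation=cv2.INTER_NEAREST))
    h=cv2.cvtColor(im,cv2.COLOR_BGR2HSV).astype(int); m=((h[...,0]<14)|(h[...,0]>170))&(h[...,1]>110)&(h[...,2]>70)
    k=np.zeros_like(m);k[160:250,240:365]=m[160:250,240:365]
    for b,a in blobs(k,3,999): print("red",a,T(onplane(g,b,26)).round(1))
ZP=16.5
E
python3 - <<'E'
from mv import *
arm.reach([150,-350,300],[0,.98006,.19868,0]); st()
arm.reach([400,-20,260],Q); st()
arm.move_gripper(24); st()
go(-182,-41,120,250); go(-182,-41,ZP,150); st("down")
look("a")
E
```

```text
t 1.0 tool [-507.8  393.3] 299.8 w 91.5 F [-0.1 -0.3 -0.9]
 t 2.5 tool [-178.4  142.5] 259.8 w 91.1 F [-0.7  0.  -0.5]
 t 3.6 tool [-177.7  142.7] 260.0 w 24.0 F [-0.1  0.1 -0. ]
down t 5.5 tool [-182.   -41.8] 17.6 w 23.8 F [ 0.6 -0.   1.1]
red 12 [-37.4 -83. ]
red 34 [-100.6  -75.1]
red 4 [-142.   -45.8]
```

View pics/a.png

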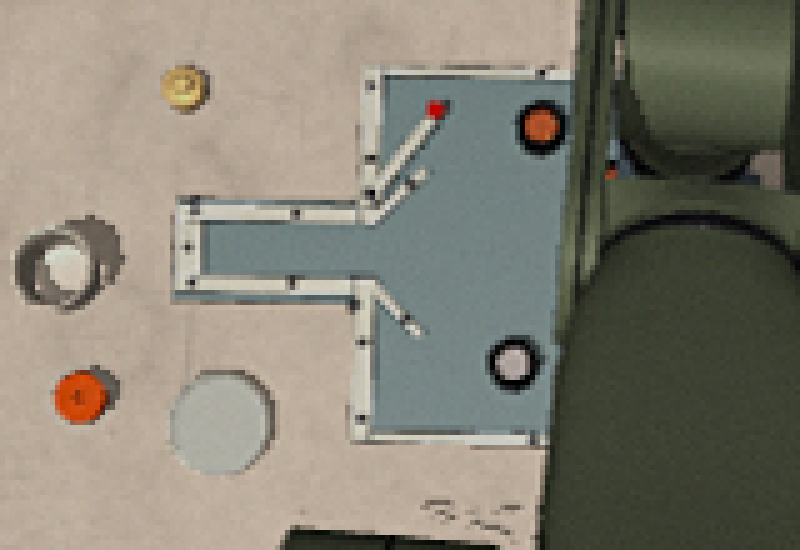

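The arm hides the pan's rear at columns above about 575 of the crop. c1, steel and the gate haven't moved. I'll push c2 now.

```bash
python3 - <<'E'
from mv import *
Z=ZP-0.5
go(-160,-41,Z,60); st()
go(-105,0,Z,70); st()
go(-70,0,Z,70); st()
g=arm.get_image("scene"); u,v=pix(g,W(-40,0,20)).astype(int); print(u,v)
cv2.imwrite("pics/b.png",cv2.resize(g["color"][v-50:v+50,u-65:u+65],None,fx=5,fy=5))
look()
E
```

```text
t 6.1 tool [-159.5  -41. ] 16.0 w 24.1 F [ 0.8 -0.4 -0.2]
 t 7.2 tool [-105.2   -0.3] 16.0 w 24.0 F [-0.2  0.2  0.6]
 t 7.9 tool [-69.7   0.1] 16.0 w 23.6 F [ 0.2 -0.2  0.6]
321 222
red 29 [-153.2   28.7]
```

View pics/b.png

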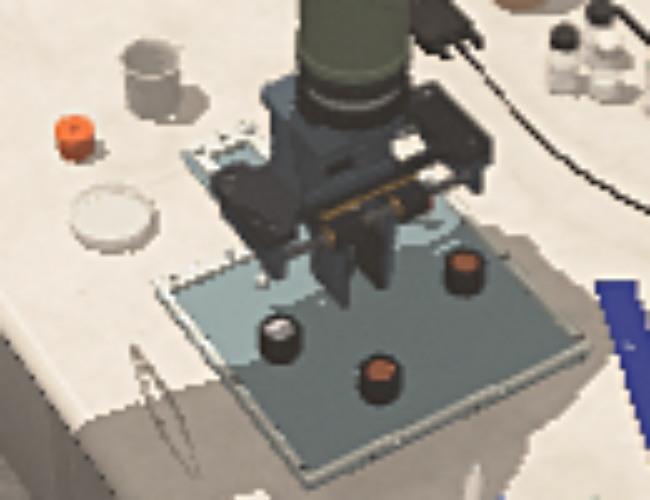

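The scene view shows the fingers mid-pan. c2 is no longer at its start and is hidden ahead of the fingers. c1, c3 and steel are undisturbed. Next I'll narrow the fingers and push it into the slot.

```bash
cat >> mv.py <<'E'
def slot(xend,step=15,vel=60,lim=12):
    """straight push along the slot, force watched; returns tool x"""
    y0=T(arm.sense()["tool_pos"])[0]; f0=arm.sense()["force"]
    for x in np.append(np.arange(y0+step,xend,step),xend):
        go(x,0,ZP-0.5,vel); f=(arm.sense()["force"]-f0)[:2]@R
        if np.hypot(*f)>lim: print("stop: force",f); break
    st("slot")
E
python3 - <<'E'
from mv import *
arm.move_gripper(13); st()
slot(50)
go(-40,0,ZP,200); go(-60,0,60,200); go(-184,28,60,250); arm.move_gripper(24); st()
look("c")
E
```

```text
t 8.3 tool [-70.2  -0. ] 16.0 w 13.2 F [-0.1 -0.3 -0.5]
slot t 11.8 tool [50.  -0.2] 16.0 w 12.8 F [-0.1  1.2  0. ]
 t 13.8 tool [-183.3   27.9] 60.0 w 24.1 F [ 0.5 -0.7  0.5]
red 12 [-37.4 -83. ]
red 35 [-100.8  -74.9]
red 34 [81.2 -1.1]
```

View pics/c.png

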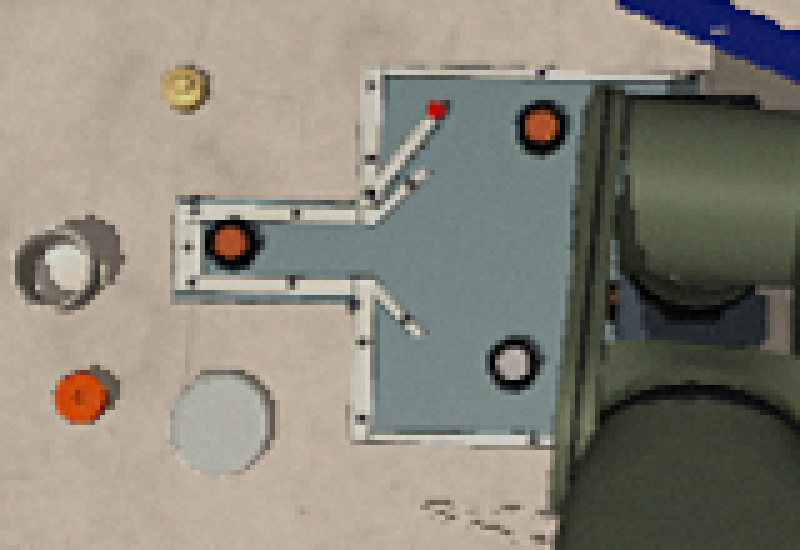

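c2 is inside the slot at crop (232,242), tray (81,−1), and everything else is unmoved. Next are c3 and then c1, pushed the same way.

```bash
python3 - <<'E'
from mv import *
Z=ZP-.5
go(-185,28.7,Z,120); go(-165,28.7,Z,60); go(-110,0,Z,70); go(-70,0,Z,70); st()
arm.move_gripper(13); slot(20)
go(-50,0,ZP,200); go(-60,0,60,200); go(-136,-75,60,250); arm.move_gripper(24); st()
look()
go(-136,-75,Z,120); go(-113,-75,Z,60); go(-80,-30,Z,60); go(-70,0,Z,60) ; st("c1")
g=arm.get_image("scene"); u,v=pix(g,W(-40,0,20)).astype(int)
cv2.imwrite("pics/d.png",cv2.resize(g["color"][v-50:v+50,u-65:u+65],None,fx=5,fy=5))
E
```

```text
t 16.6 tool [-69.8   0.1] 16.0 w 23.9 F [-0.1 -0.1  0. ]
slot t 19.7 tool [20.  -0.2] 16.1 w 12.9 F [ 0.2  0.4 -0.4]
 t 21.5 tool [-135.4  -74.7] 60.2 w 24.3 F [-0.3 -0.4  0.2]
red 12 [-37.4 -83. ]
red 35 [80.9 -1.1]
red 36 [50.7 -1.1]
c1 t 24.4 tool [-69.9  -0.2] 16.2 w 24.3 F [-0.1  0.6 -0.2]
```

View pics/d.png

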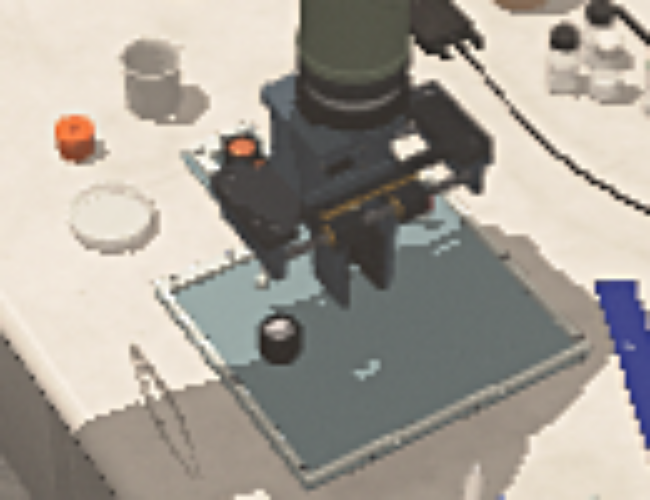

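c1 has left its corner and is hidden ahead of the fingers. The last leg of that path was steep, so I'll back off and check where it is before feeding it in.

```bash
python3 - <<'E'
from mv import *
go(-85,0,ZP,150); go(-150,0,70,250); st(); look()
E
```

```text
t 25.2 tool [-1.497e+02  1.000e-01] 69.9 w 23.7 F [0.5 0.5 0.4]
red 12 [-37.4 -83. ]
red 35 [-39.4 -31.3]
red 34 [81.2 -1.1]
red 36 [50.7 -1.1]
```

c1 slipped sideways to tray (−39,−31), beside the right-hand guide. I'll re-nest it with a wider gap, bring it along the guide to the centre line, and check before feeding.

```bash
python3 - <<'E'
from mv import *
Z=ZP-.5
arm.move_gripper(27)
go(-80,-31.3,60,200); go(-80,-31.3,Z,120); go(-63.5,-31.3,Z,40); st()
go(-42,-2.5,Z,50); st()
go(-55,-2.5,ZP,150); go(-150,0,70,250); st(); look()
E
```

```text
t 27.1 tool [-63.4 -30.3] 16.0 w 26.9 F [-3.6 -2.5  1.6]
 t 28.0 tool [-41.9  -2.6] 16.0 w 27.1 F [-0.3  0.3 -0.2]
 t 28.8 tool [-149.6    0.3] 69.7 w 27.0 F [-0.2  0.1  0.1]
red 12 [-37.4 -83. ]
red 35 [80.9 -1.1]
red 36 [50.7 -1.1]
red 35 [-18.2  -4.3]
```

c1 is now at (−18,−4), squarely in front of the mouth.

```bash
python3 - <<'E'
from mv import *
arm.move_gripper(13)
go(-70,-4,60,200); go(-70,-4,ZP-.5,120); go(-49,-4,ZP-.5,60); go(-38,-1,ZP-.5,40)
slot(-8,10,50)
go(-50,0,ZP,150); go(-110,0,80,250); arm.move_gripper(0); st(); look()
E
```

```text
slot t 32.4 tool [-7.5 -0.2] 16.0 w 12.9 F [0.2 0.  0.1]
 t 33.7 tool [-109.5    0.4] 79.3 w 0.4 F [ 0.7  0.5 -0.3]
red 37 [82.7 -1.1]
red 36 [53.1 -1.4]
red 34 [22.7 -1. ]
```

All three are inside at x ≈ 82.7, 53.1 and 22.7. Now I'll sweep the gate shut by its knob with the fingers closed.

```bash
python3 - <<'E'
from mv import *
def box(th,d): return (-63*np.sin(th)-d*np.cos(th), -32+63*np.cos(th)-d*np.sin(th))
x,y=box(2.489,34); go(-60,-100,80,250); go(x,y,80,200); go(x,y,26,120); st("down")
for th in np.arange(2.4,-.01,-.2): go(*box(th,24),26,70)
st("swept")
f0=arm.sense()["force"]
for x in np.arange(-23.5,-18.9,.5):
    go(x,31,26,20); f=(arm.sense()["force"]-f0)[:2]@R; print(x,f.round(1))
    if -f[0]>4: break
st(); 
go(-45,31,26,100); go(-60,31,90,200); go(-190,60,120,250); st(); look("e")
E
```

```text
down t 35.3 tool [ -11.7 -103. ] 26.3 w 0.8 F [0.1 0.1 0.3]
swept t 39.8 tool [-23.6  31.3] 26.0 w 0.5 F [-0.2 -0.2 -0.1]
-23.5 [ 0.8 -1.2]
-23.0 [-0.2 -0. ]
-22.5 [-3.8 -0.6]
-22.0 [-5.  -0.6]
 t 40.8 tool [-22.5  31. ] 26.0 w 0.5 F [ 0.4 -5.3  1. ]
 t 42.4 tool [-189.4   60.4] 119.0 w 0.2 F [-0.3  0.  -0.3]
red 37 [82.7 -1.1]
red 36 [53.1 -1.4]
red 34 [22.7 -1. ]
red 11 [ 0.1 30.2]
```

View pics/e.png

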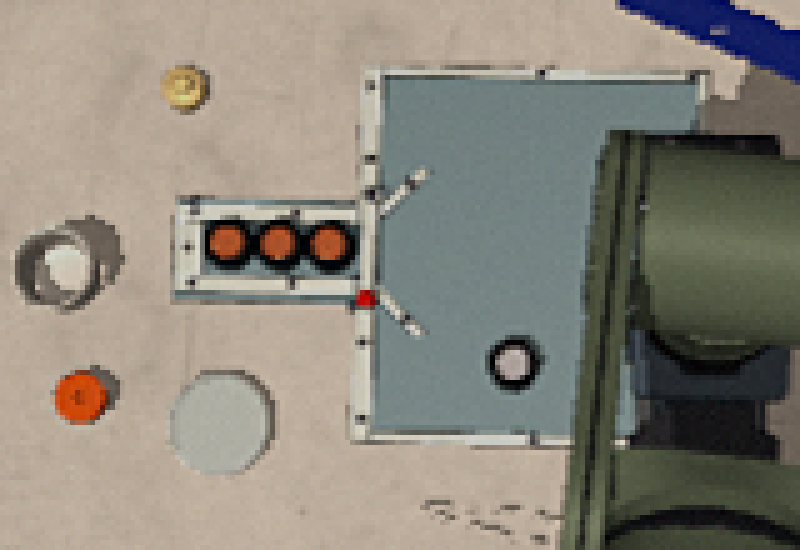

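The picture shows the bar shut across the mouth, with the knob at crop (366,298), tray x = 0.1. The three coppers stand in the slot at (228–330, 243). Steel is unmoved at (513,362), and so are the bystanders.

```bash
python3 -c "
from plant import arm
print(arm.job_done())"
```

```text
the job is handed in; nothing more can be done
None
```

I handed the job in at about 42 s: all three copper specimens are in the slot behind the shut bar, and in the last picture the steel one and the things in view beside the tray look unmoved; the hand-in returned no verdict.

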